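# Find the pad that still grips and prove it on the rocker

## Robot

A 6-joint arm with a two-finger parallel gripper is mounted at the origin on a cart in front of the work surface, level with it; the furniture and walls round the work are solid. World frame = base frame: x ahead of the robot, y to its left, z up, the work surface at z = 0. Lengths are in m, angles in rad, forces in N, time in s.
With the tool pointing down it reaches from about 0.25 to 0.725 m from the base axis. Payload 4 kg.
Tool frame: the origin (TCP) lies at the very end of the fingers, on their centre line; the grasp point (between the pads) lies 19 mm behind it; z points along the fingers, y is the line along which they close (so a half turn about z gives the same grasp; the last joint's range is limited). The gripper opens to 85 mm and grips with 20 to 120 N. Pads are 22 mm wide; open, the fingers measure 114 mm over their backs; the gripper's body (76 mm by 85 mm) begins 54 mm behind the grasp point. The pads swing forward as they close: fully open they stand 13 mm farther back than shut.
Start: joints at [-1.214, 0.241, 0.005, 1.335, 0, 1.571], TCP at [0.175, -0.469, 0.231] pointing down, gripper open.
Joint ranges: [-2.72, 2.72], [-1.05, 1.87], [-1.09, 1.28], [-1.99, 2.15], [-1.42, 1.44], [-3.14, 3.14]. Speed limits (rad/s): [2.79, 2.79, 3.14, 3.14, 3.14, 3.14].

## Interface

Orientations are given as a unit quaternion [x, y, z, w].
In Python, from workcell import bot, vision, workorder gives the robot as it stands.
- The arm moves only by the shell command python3 -m creep 'ROWS' [OPENING]. ROWS is JSON, a list of rows, each a list of 2 entries, a list of its own where there are three numbers: the shift along the tool's x, y, z in mm, then the turn, a rotation vector about the tool's x, y, z in rad. In form: [[[dx, dy, dz], [wx, wy, wz]], ...]. A call has 1 to 12 rows; each row shifts and turns the commanded pose from where the row before left it, along the tool's axes as they then stand; what a row does not reach is not made up. A row lasts 1/8 s, in which the tool goes at most 62.5 mm and 10.7 degrees, less where a joint would pass 70% of its speed; a pose out of reach is approached as far as the arm can. A call is refused whole if a number of a shift passes 62.5 or a number of a turn 0.188, either way. A call with a gripper value outside its range is refused whole. OPENING is the finger opening in mm, from 0 to 85.4, set as the call begins (- or left out, the last holds). The fingers move at their own pace and stop on an object; the grip force is fixed at half the most. Time passes only in rows, so rows that do not move let the fingers close. It gives the time, the measured TCP pose, the force, the opening and the grip force at its end, in the units of the state.
- bot.get_obs(): the state, without advancing time (a new reading comes with each control period).
- vision.camera(name): name is "side" or "top"; returns a dict with "image" (420x560x3 uint8, blue, green, red), "z_map" (420x560 float32, m along the optical axis (not along the pixel's ray), 0 where there is no reading), "K" (3x3 intrinsics, pixels), "k1" (the pictures are not rectified: a ray, as slopes to the right and down, at radius r is drawn at 1 + k1 r^2 times it, then the intrinsics apply), "rvec" (rotation vector, rad) and "tvec" (3), from world to camera coordinates, as OpenCV has them. Camera axes: x right, y down, z forward; pixel columns grow to the right and rows downward; lengths in m; the calibration is good to about 2 mm. A picture is of the moment at which its call begins.
- workorder.job_done(): hands the job in; it is judged then, once.
Trained networks look in a picture, given as the dict that the camera call returned (one of the last four; its "shot" number tells which), for a name from the list of things; names that differ only in an ending like _2 or _b are one class to them, and where a whole thing is asked for, a point or a joint stands for the part that bears it (a point fixed in the world has none). Each returns a list of dicts, best first, with "score" (0 to 1); they miss things now and then, are a little off and sometimes report something else, mostly with a low value. They report only what shows in the picture. A call takes as long as a camera call.
- vision.spot_in(picture, query): "position" ([column, row] in pixels, amid what is visible of it).
- vision.place_of(picture, query): "position" ([column, row] in pixels: a listed point, or the origin of a listed thing).
The state is a dict: "clock": time; "joint_pos": joint angles; "joint_vel": joint speeds; "tau": joint torques, N m; "eef_pos": TCP position; "tool_rot": TCP orientation; "ft_force": force on the tool from outside, world axes, zero at the start; "ft_torque": the same for the moment, N m; "grip_width": finger opening in m; "grasp_force": force on a finger pad.
Only numpy, scipy, OpenCV 4.12 (cv2) and the standard library are available. Lean on these libraries where they do the work, as an engineer would, in place of code of your own. Each camera call takes 0.05 s, during which the arm holds its last target. There are 200 camera calls.

## Task

Three weighted sleds that look alike stand on the plate of the slip tester, each with a sample of non-slip pad under it; two of the pads have glazed over, one still grips. Push each sled slowly along its lane to its stop, without lifting it, and feel (or read from the needle) how hard it drags. Once all three have been tried, take the one that dragged hardest and set it down flat, not dropped, in the middle of the sloping platform of the rocking mixer, long side across the slope, where only a good pad stays put; leave the other two at their stops and do not disturb the things around.

Things in the scene. Friction and masses are not known exactly. Their poses are not given: they have to be found in the camera images.
- slip_tester: friction tester, fixed on the bench: grey base 310 x 400, above it a polished steel plate (244 along x, 345 along y), top 50 above the origin. Origin: on the bench below the plate's middle. x runs along the three lanes from the near end to the stops, y left, z up; the lanes' middle lines are at y = -120, 0, +120 and the sleds start near x = -55
- stops (a point): middle of the row of rubber stops at x = +90, y = 0, 65 above the tester's origin; they face the near end, on a bar 80 high at most. A sled touching its stop has its centre 45 before this point along x. The plate floats on a spring (600 N/m): a pushed sled takes it along by 2 to 14, then slides; let go, plate and sleds go back by as much, which still counts as at the stop
- needle (a joint): needle of the round dial (98 across, facing the robot, 38 behind the stops, up to 205 above the bench), rad: 0 at rest (pointing to the lower left), growing clockwise as the robot sees it with the force that drags the plate towards the stops, 0.37 rad per N. It shows the drag while a sled is pushed and while the pusher stands still behind it
- sled_a_mid (a point): one of three sleds that look alike: steel block 90 long (own x) x 56 wide x 26 high with the black pad under it, 0.6 kg; on top in the middle an upright grip tab 30 long (x) x 12 thick (y), from 26 to 66 above the underside. This point: in the middle, 33 above the underside; x along the lane, z up. Lanes change; pads differ only in grip: one drags two to three times as hard as the others
- sled_b_mid (a point): one of three sleds that look alike: steel block 90 long (own x) x 56 wide x 26 high with the black pad under it, 0.6 kg; on top in the middle an upright grip tab 30 long (x) x 12 thick (y), from 26 to 66 above the underside. This point: in the middle, 33 above the underside; x along the lane, z up. Lanes change; pads differ only in grip: one drags two to three times as hard as the others
- sled_c_mid (a point): one of three sleds that look alike: steel block 90 long (own x) x 56 wide x 26 high with the black pad under it, 0.6 kg; on top in the middle an upright grip tab 30 long (x) x 12 thick (y), from 26 to 66 above the underside. This point: in the middle, 33 above the underside; x along the lane, z up. Lanes change; pads differ only in grip: one drags two to three times as hard as the others
- platform: sloping steel platform of the rocking mixer (fixed, stopped), 150 along its x x 220 along its y, with a wire rim 11 high round its edge. Origin: middle of its top, 115 above the bench. z is square to the platform, x points up the slope away from the robot, y to the left across the slope; it slopes 24 degrees down towards the robot
- flask_mid (a point): bystander: empty conical glass flask 64 across, 108 high, behind the gap between tester and mixer; this point is its centre
- dropper_mid (a point): bystander: amber dropper bottle 34 across, 107 high, left of the tester; this point is its centre

How it is judged:
By the outcome, as a careful person would: the job done as asked, in the order asked, and still so for the second after the job is handed in, with the robot touching nothing.
It also fails if it takes over 67 s, if anything falls off the work surface, if the arm or the gripper's body presses on something with over 40 N, if the wrist force passes 120 N, or if a joint passes its speed limit or range.

## Working session

There is one attempt and no reset: what is moved stays moved. The work goes in short steps, Python scripts to look and compute and a shell command to move; the robot and the scene stay as the last step left them, time stands still between calls to the robot, and variables do not carry over. Pictures are saved under pics/ and viewed, at most 10 in all, crops included, and the job is handed in when it is done.

```bash
ls; mkdir -p pics
cat > h.py <<'E'
import numpy as np, cv2
from scipy.spatial.transform import Rotation as R
from workcell import bot, vision, workorder
def ray(p,uv):
    K=np.array(p["K"]);d=(np.array(uv,float)-K[:2,2])/[K[0,0],K[1,1]]
    s=d.copy()
    for _ in range(20): s=d/(1+p["k1"]*(s@s))
    return np.array([s[0],s[1],1.])
def world(p,uv,z=None):
    """z given: intersect plane world z; else z_map"""
    M=cv2.Rodrigues(np.array(p["rvec"],float))[0];t=np.array(p["tvec"],float).ravel()
    r=ray(p,uv);c=-M.T@t;d=M.T@r
    if z is not None: return c+d*(z-c[2])/d[2]
    u,v=int(round(uv[0])),int(round(uv[1]))
    return c+d*float(p["z_map"][v,u])
def proj(p,X):
    M=cv2.Rodrigues(np.array(p["rvec"],float))[0];X=M@np.array(X,float)+np.array(p["tvec"],float).ravel()
    s=X[:2]/X[2];s=s*(1+p["k1"]*(s@s));K=np.array(p["K"]);return K[:2,:2]@s+K[:2,2]
E
python3 - <<'E'
from h import *
np.set_printoptions(precision=4,suppress=True)
o=bot.get_obs();print(o["clock"],o["eef_pos"],o["tool_rot"],o["ft_force"],R.from_quat(o["tool_rot"]).as_matrix())
for n in ["top","side"]:
    p=vision.camera(n);cv2.imwrite(f"pics/{n}0.png",p["image"])
    M=cv2.Rodrigues(np.array(p["rvec"],float))[0];print(n,"cam",-M.T@np.array(p["tvec"]).ravel())
    for q in ["slip_tester","stops","needle","sled_a_mid","platform","flask_mid","dropper_mid"]:
        try:
            for d in vision.place_of(p,q)[:4]:
                print(n,q,round(d["score"],2),np.round(d["position"],1),"zmap",world(p,d["position"]),{k:v for k,v in d.items() if k not in("score","position")})
        except Exception as e: print(n,q,e)
E
```

```text
pics
0.0 [ 0.1744 -0.4679  0.2304] [ 0.9841  0.1775 -0.0002 -0.001 ] [-0.1364 -0.0077  0.5353] [[ 0.937   0.3493 -0.0008]
 [ 0.3493 -0.937   0.002 ]
 [-0.     -0.0021 -1.    ]]
top cam [0.537  0.0169 1.1483]
top slip_tester 0.82 [258.1 224.6] zmap [0.5614 0.0565 0.0472] {}
top stops 0.84 [255.9 191.9] zmap [0.6548 0.0622 0.0495] {}
top needle it knows: dropper_mid, flask_mid, platform, sled_a_mid, sled_b_mid, sled_c_mid, slip_tester, stops
top sled_a_mid 0.66 [299.2 249.5] zmap [ 0.4913 -0.0578  0.0764] {}
top platform 0.72 [420.3 242. ] zmap [ 0.5109 -0.3777  0.1141] {}
top flask_mid 0.58 [371.3 179.7] zmap [ 0.6796 -0.2526  0.1074] {}
top dropper_mid 0.52 [142.4 237.4] zmap [0.5276 0.3781 0.0659] {}
side cam [ 0.1083 -1.0828  1.2024]
side slip_tester 0.77 [265.  228.8] zmap [0.5356 0.0175 0.0523] {}
side stops 0.75 [298.1 205.4] zmap [0.6627 0.051  0.0785] {}
side stops 0.17 [260.3 239.8] zmap [ 0.4933 -0.0517  0.085 ] {}
side needle it knows: dropper_mid, flask_mid, platform, sled_a_mid, sled_b_mid, sled_c_mid, slip_tester, stops
side sled_a_mid 0.8 [260.8 237.5] zmap [ 0.4952 -0.0513  0.0936] {}
side sled_a_mid 0.34 [237.4 189.1] zmap [0.5078 0.1892 0.0887] {}
side platform 0.59 [314.4 314.4] zmap [ 0.5139 -0.3737  0.1099] {}
side flask_mid 0.69 [351.2 272.6] zmap [ 0.6839 -0.2627  0.0772] {}
side dropper_mid 0.5 [223.5 162.5] zmap [0.5225 0.3821 0.058 ] {}
```

View pics/top0.png

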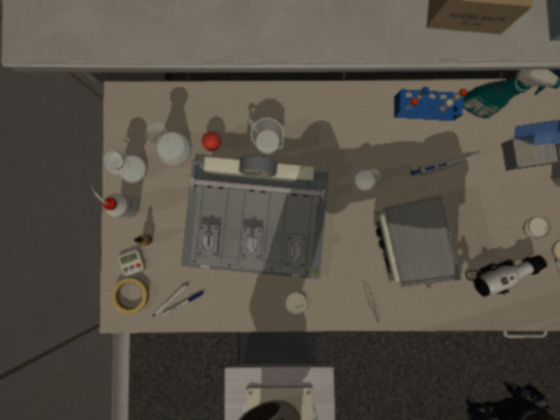

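View pics/side0.png

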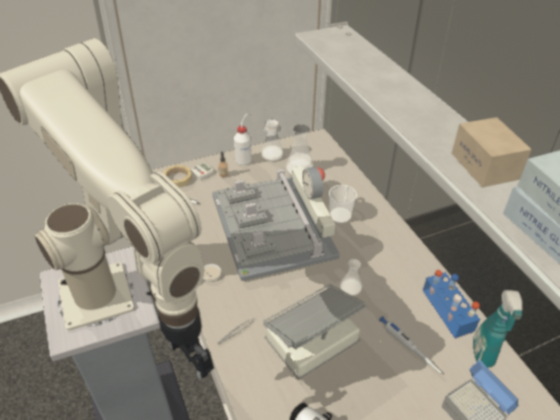

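The top view shows three sleds at about (210,237), (253,240) and (297,250), the stop bar from (195,182) to (325,192), and the platform near (420,242). The tester and the mixer are both turned by a few degrees, so I'll refine their poses from the depth map.

```bash
cat >> h.py <<'E'
def cloud(p):
    h,w=p["z_map"].shape;K=np.array(p["K"]);u,v=np.meshgrid(np.arange(w),np.arange(h))
    d=np.stack([(u-K[0,2])/K[0,0],(v-K[1,2])/K[1,1]],-1);s=d.copy()
    for _ in range(15): s=d/(1+p["k1"]*(s**2).sum(-1,keepdims=True))
    z=p["z_map"];C=np.dstack([s*z[...,None],z])
    M=cv2.Rodrigues(np.array(p["rvec"],float))[0];W=(C-np.array(p["tvec"]).ravel())@M
    W[z<=0]=np.nan;return W
E
python3 - <<'E'
from h import *
from scipy import ndimage as nd
np.set_printoptions(precision=4,suppress=True)
for n in ["top","side"]:
    p=vision.camera(n);W=cloud(p);np.save(n+".npy",W)
    X,Y,Z=W[...,0],W[...,1],W[...,2]
    A=(X>.35)&(X<.6)&(Y>-.13)&(Y<.25)
    for lo,hi in[(.064,.095),(.1,.13)]:
        l,k=nd.label(A&(Z>lo)&(Z<hi))
        for i in range(1,k+1):
            m=l==i
            if m.sum()>8:
                q=W[m];(c,s,a)=cv2.minAreaRect(q[:,:2].astype(np.float32)*1000);print(n,lo,m.sum(),q.mean(0),"rect",np.round(c),np.round(s),round(a,1))
    # plate
    m=A&(Z>.035)&(Z<.06);print("plate z",np.median(Z[m]))
    # platform
    B=(X>.38)&(X<.68)&(Y>-.52)&(Y<-.24)&(Z>.05)&(Z<.17)
    q=W[B];
    for _ in range(5):
        c=q.mean(0);nrm=np.linalg.svd(q-c,full_matrices=False)[2][2];nrm*=np.sign(nrm[2])
        q=W[B];q=q[abs((q-c)@nrm)<.006]
    print("platform n",nrm,"tilt",np.degrees(np.arccos(nrm[2])),"az",np.degrees(np.arctan2(nrm[1],nrm[0])),len(q))
    e=cv2.minAreaRect(((q@np.linalg.svd(q-c)[2][:2].T)*1000).astype(np.float32)) if 0 else None
    ex=np.cross([0,1,0],nrm);ex/=np.linalg.norm(ex);ey=np.cross(nrm,ex)
    cc,s,a=cv2.minAreaRect((np.c_[(q-c)@ex,(q-c)@ey]*1000).astype(np.float32))
    print("rect center",c+ex*cc[0]/1000+ey*cc[1]/1000,s,a)
    if n=="top":
        im=p["image"]; cv2.imwrite("pics/topcrop.png",cv2.resize(im[140:300,170:480],None,fx=2.5,fy=2.5,interpolation=cv2.INTER_CUBIC)*1)
E
```

```text
top 0.064 604 [0.5194 0.1949 0.075 ] rect [519. 196.] [57. 89.] 87.4
top 0.064 601 [0.512  0.076  0.0749] rect [512.  77.] [56. 90.] 85.9
top 0.064 608 [ 0.4884 -0.0465  0.0749] rect [488. -47.] [56. 90.] 85.8
top 0.1 58 [0.5203 0.1955 0.1133] rect [520. 195.] [12. 27.] 89.8
top 0.1 56 [0.5119 0.076  0.1142] rect [512.  76.] [11. 29.] 89.4
top 0.1 55 [ 0.489  -0.0466  0.1138] rect [489. -47.] [11. 27.] 89.4
plate z 0.048593436227543446
platform n [-0.0788  0.4018  0.9123] tilt 24.168831412901614 az 101.09088811817293 4557
rect center [ 0.5519 -0.3675  0.1121] (314.9920959472656, 167.13954162597656) 18.6024169921875
side 0.064 363 [0.5136 0.188  0.0762] rect [516. 196.] [65. 91.] 86.7
side 0.064 402 [0.5059 0.0677 0.076 ] rect [508.  73.] [66. 92.] 86.1
side 0.064 451 [ 0.4821 -0.0554  0.0758] rect [485. -49.] [64. 90.] 84.9
side 0.1 51 [0.5151 0.1922 0.112 ] rect [515. 195.] [18. 29.] 81.8
side 0.1 59 [0.5074 0.0731 0.1113] rect [508.  74.] [19. 29.] 84.8
side 0.1 68 [ 0.4846 -0.0494  0.1105] rect [485. -48.] [19. 29.] 77.4
plate z 0.05002557035005917
platform n [-0.0809  0.3712  0.925 ] tilt 22.3298384707479 az 102.29859196368979 2791
rect center [ 0.5498 -0.369   0.1134] (306.7702331542969, 165.90232849121094) 15.36247444152832
```

View pics/topcrop.png

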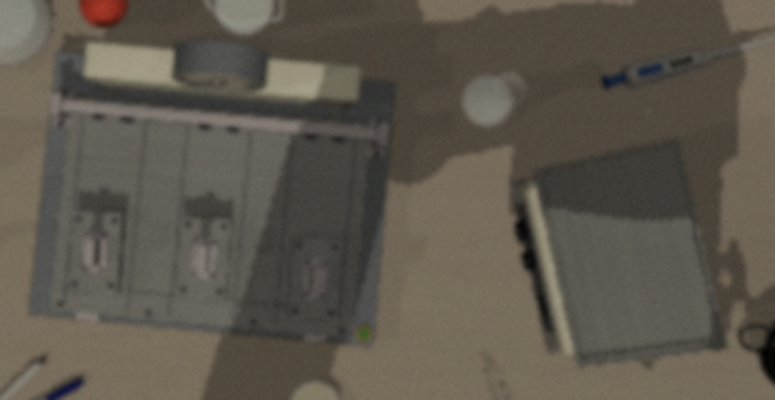

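The close-up shows the platform's 150 side running roughly left to right, between (535,185) and (720,345). The first plane fit covered too much, so I'll fit it again over a tighter area.

Run:
```python
from h import *
from scipy import ndimage as nd
np.set_printoptions(precision=4,suppress=True)
for n in ["top","side"]:
    W=np.load(n+".npy")
    c=np.array([.513,-.375,.112])
    q=W[np.linalg.norm(W-c,axis=-1)<.05]
    for i in range(4):
        c2=np.median(q,0);nrm=np.linalg.svd(q-q.mean(0),full_matrices=False)[2][2];nrm*=np.sign(nrm[2]);c2=q.mean(0)
        q=q[abs((q-c2)@nrm)<.004]
    az=np.degrees(np.arctan2(nrm[1],nrm[0]));print(n,"n",nrm,"tilt",np.degrees(np.arccos(nrm[2])),az,len(q))
    m=(abs((W-c2)@nrm)<.005)&(np.linalg.norm(W-c,axis=-1)<.2)&(W[...,2]>.03)
    l,k=nd.label(m);i=np.bincount(l.ravel())[1:].argmax()+1;q=W[l==i]
    ex=-np.array([nrm[0],nrm[1],0]);ex-=nrm*(ex@nrm);ex/=np.linalg.norm(ex);ey=np.cross(nrm,ex)
    cc,s,a=cv2.minAreaRect((np.c_[(q-c2)@ex,(q-c2)@ey]*1000).astype(np.float32))
    C=c2+ex*cc[0]/1000+ey*cc[1]/1000
    print("ex",ex,"ey",ey,"center",C,s,a,len(q), "low/hi z",q[:,2].min(),q[:,2].max())
    # tester edges: stop bar z>.06 beyond x>.6
    X,Y,Z=[W[...,i] for i in range(3)]
    m=(X>.59)&(X<.71)&(Y>-.12)&(Y<.24)&(Z>.066)&(Z<.095);q=W[m]
    print("bar",len(q),np.polyfit(q[:,1],q[:,0],1), cv2.minAreaRect((q[:,:2]*1000).astype(np.float32)))
```

```text
top n [-0.0785  0.4001  0.9131] tilt 24.064849485814406 101.09984688926687 1135
ex [ 0.1758 -0.896   0.4078] ey [0.9813 0.1925 0.    ] center [ 0.5103 -0.3774  0.113 ] (213.98764038085938, 140.66824340820312) 89.96858978271484 4439 low/hi z 0.08044618715373818 0.14536048457024078
bar 876 [0.0985 0.6651] ((674.9854736328125, 58.527191162109375), (362.10205078125, 41.418861389160156), 84.31454467773438)
side n [-0.0852  0.3913  0.9163] tilt 23.60916203515913 102.28178626981544 684
ex [ 0.1949 -0.8953  0.4005] ey [ 0.9771  0.2127 -0.    ] center [ 0.5147 -0.3687  0.1105] (212.0892333984375, 137.85426330566406) 89.41289520263672 2372 low/hi z 0.07977768293606534 0.14157733087649854
bar 720 [0.0527 0.6717] ((687.6056518554688, 57.48577880859375), (363.3583679199219, 72.91814422607422), 84.50482177734375)
```

Both cameras agree on the poses:
- **Tester:** yaw is about -5.2°.
- **Platform:** centre is about (0.511, -0.376, 0.114), upslope azimuth about -78.6°, tilt 24°.

I'll turn the tool to the lane and go behind the right-hand sled with the fingers about 25 mm apart, so the pusher is broad.

```bash
python3 -m creep '[[[0,0,0],[0,0,0.149]],[[0,0,0],[0,0,0.149]],[[0,0,0],[0,0,0.149]],[[20,-45,9],[0,0,0]],[[20,-45,9],[0,0,0]],[[20,-45,9],[0,0,0]],[[20,-45,9],[0,0,0]],[[20,-45,9],[0,0,0]],[[20,-45,9],[0,0,0]],[[20,-45,9],[0,0,0]],[[20,-45,9],[0,0,0]],[[20,-45,9],[0,0,0]]]' 25
cat > st.py <<'E'
from h import *
import sys
np.set_printoptions(precision=4,suppress=True)
o=bot.get_obs();Q=R.from_quat(o["tool_rot"]);P=np.array(o["eef_pos"])
f=np.array(o["ft_force"]);print(round(o["clock"],2),"p",P,"yaw",np.degrees(np.arctan2(*Q.as_matrix()[[1,0],0])),"zax",Q.as_matrix()[:,2],"f_tool",Q.inv().apply(f),"w",o["grip_width"],"g",o["grasp_force"])
if len(sys.argv)>3: print("to go, tool mm",Q.inv().apply(np.array([float(a) for a in sys.argv[1:4]])-P)*1000)
E
python3 st.py .417 -.041 .056
```

```text
clock: 2.3
eef_pos: [0.3913, -0.0799, 0.1504]
tool_rot: [0.999, -0.045, 0.001, 0.0]
ft_force: [1.0, -0.5, 0.4]
grip_width: 0.0252
grasp_force: 0.0
2.3 p [ 0.3913 -0.0799  0.1504] yaw -5.165573710877075 zax [ 0.0012 -0.0004 -1.    ] f_tool [ 1.0657  0.3726 -0.4178] w 0.02520825781539727 g 0.0
to go, tool mm [ 22.0049 -41.1158  94.3933]
```

```bash
python3 -m creep '[[[22,-41,10],[0,0,0]],[[0,0,28],[0,0,0]],[[0,0,28],[0,0,0]],[[0,0,28],[0,0,0]],[[0,0,0],[0,0,0]],[[4,0,0],[0,0,0]],[[4,0,0],[0,0,0]],[[4,0,0],[0,0,0]]]' 25; python3 st.py .487 -.0475 .056
python3 - <<'E'
from h import *
p=vision.camera("side");cv2.imwrite("pics/s1.png",cv2.resize(p["image"][160:300,180:380],None,fx=4,fy=4,interpolation=cv2.INTER_CUBIC))
E
```

```text
clock: 3.3
eef_pos: [0.4293, -0.0438, 0.0573]
tool_rot: [0.999, -0.045, 0.001, 0.0]
ft_force: [0.4, -0.4, 0.2]
grip_width: 0.0249
grasp_force: 0.0
3.3 p [ 0.4293 -0.0438  0.0573] yaw -5.178494430466494 zax [ 0.0024 -0.0002 -1.    ] f_tool [ 0.4801  0.3494 -0.2213] w 0.024880902529371664 g 0.0
to go, tool mm [57.8393 -1.5414  1.4498]
```

View pics/s1.png

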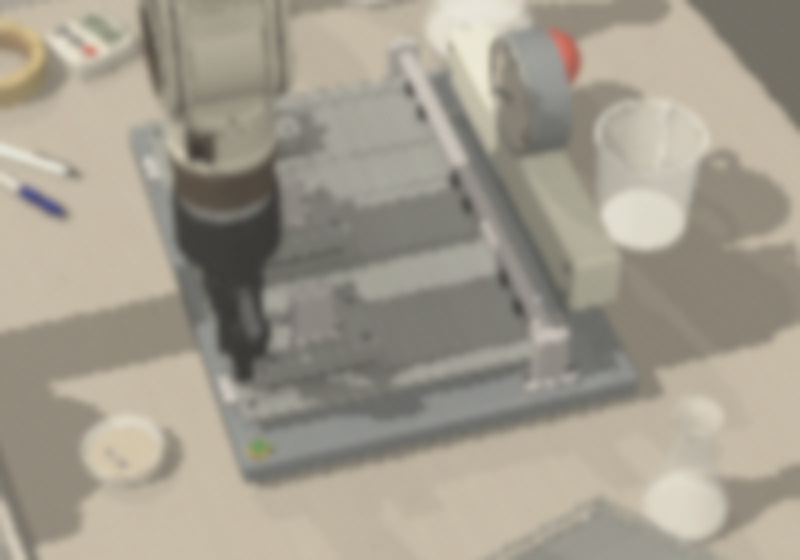

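The fingers at (245,370) stand just behind the right-hand sled at (330,360). I'll push it now.

```bash
python3 -m creep '[[[4,0,0],[0,0,0]],[[4,0,0],[0,0,0]],[[4,0,0],[0,0,0]],[[4,0,0],[0,0,0]],[[4,0,0],[0,0,0]],[[4,0,0],[0,0,0]],[[4,0,0],[0,0,0]],[[4,0,0],[0,0,0]],[[4,0,0],[0,0,0]],[[4,0,0],[0,0,0]],[[4,0,0],[0,0,0]],[[4,0,0],[0,0,0]]]' | grep force; python3 st.py
python3 -m creep '[[[4,0,0],[0,0,0]],[[4,0,0],[0,0,0]],[[4,0,0],[0,0,0]],[[4,0,0],[0,0,0]],[[4,0,0],[0,0,0]],[[4,0,0],[0,0,0]],[[4,0,0],[0,0,0]],[[4,0,0],[0,0,0]],[[4,0,0],[0,0,0]],[[4,0,0],[0,0,0]]]' | grep force; python3 st.py
python3 - <<'E'
from h import *
p=vision.camera("top");W=cloud(p);X,Y,Z=[W[...,i] for i in range(3)]
cv2.imwrite("pics/t2.png",cv2.resize(p["image"][140:290,170:340],None,fx=4,fy=4,interpolation=cv2.INTER_CUBIC))
E
```

```text
ft_force: [-0.8, 0.2, -1.1]
grasp_force: 0.8
4.85 p [ 0.476  -0.0479  0.0563] yaw -5.168764824208331 zax [-0.  0. -1.] f_tool [-0.7984 -0.1621  1.1157] w 0.024967683205571148 g 0.7607918791472912
ft_force: [0.0, -1.1, -0.3]
grasp_force: 0.8
6.1 p [ 0.5159 -0.0515  0.0563] yaw -5.167160835756595 zax [ 0. -0. -1.] f_tool [0.1065 1.0923 0.2686] w 0.025025553478428695 g 0.8083963952958584
```

View pics/t2.png

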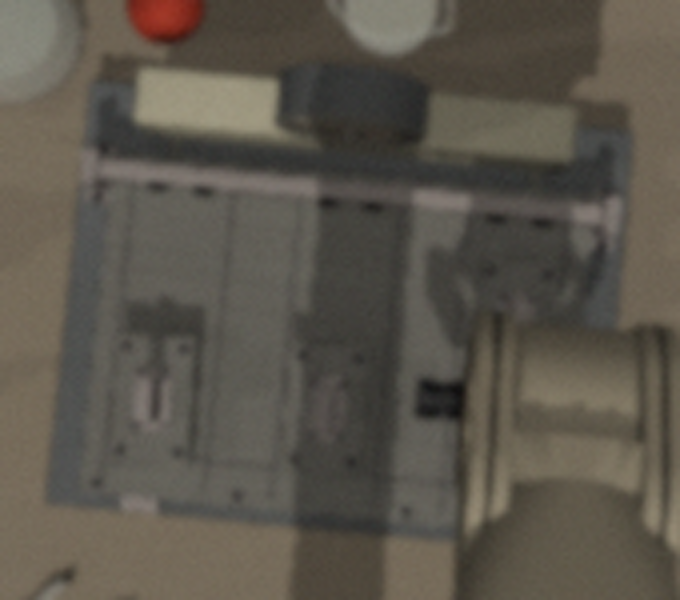

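The top view shows the sled's front end near (520,260), still short of its stop feet at (490–545,220). I'll keep going in smaller steps and check the force.

```bash
cat > fm.py <<'E'
from h import *
F=[];T=[]
for i in range(6):
    p=vision.camera("side");o=bot.get_obs();Q=R.from_quat(o["tool_rot"]);F.append(Q.inv().apply(o["ft_force"]));T.append(o["grasp_force"])
print("still: f_tool",np.round(np.mean(F,0),2),"std",np.round(np.std(F,0),2),"g",round(np.mean(T),2))
E
python3 -m creep '[[[4,0,0],[0,0,0]],[[4,0,0],[0,0,0]],[[4,0,0],[0,0,0]],[[4,0,0],[0,0,0]]]' | grep force; python3 st.py; python3 fm.py
python3 -m creep '[[[3,0,0],[0,0,0]],[[3,0,0],[0,0,0]]]' | grep force; python3 st.py
```

```text
ft_force: [-1.8, 0.2, 1.0]
grasp_force: 1.1
6.65 p [ 0.5318 -0.053   0.0564] yaw -5.166242907033638 zax [ 0.0001  0.     -1.    ] f_tool [-1.7889 -0.0747 -0.9885] w 0.024697454603365015 g 1.1245353519916534
still: f_tool [-1.37 -0.22 -1.2 ] std [0.33 0.6  1.09] g 0.83
ft_force: [-2.2, 0.1, 1.5]
grasp_force: 1.2
7.2 p [ 0.5375 -0.0535  0.0563] yaw -5.166397632993882 zax [-0.0001  0.     -1.    ] f_tool [-2.202   0.0532 -1.533 ] w 0.025127638098194384 g 1.1805212683975697
```

```bash
for i in 1; do python3 -m creep '[[[2,0,0],[0,0,0]],[[2,0,0],[0,0,0]],[[2,0,0],[0,0,0]]]' | grep ft_; done; python3 fm.py; python3 -m creep '[[[2,0,0],[0,0,0]],[[2,0,0],[0,0,0]]]' | grep ft_; python3 st.py;python3 fm.py
```

```text
ft_force: [-9.4, 0.8, 6.8]
still: f_tool [-6.47 -0.18 -4.7 ] std [0.19 0.52 0.46] g 3.41
ft_force: [-17.3, 1.9, 13.6]
8.12 p [ 0.5416 -0.0539  0.0557] yaw -5.168467966607438 zax [-0.0115  0.001  -0.9999] f_tool [-17.5196  -0.3462 -13.3905] w 0.025364240603885157 g 8.959033638238907
still: f_tool [-15.34  -0.23 -10.87] std [0.27 0.59 0.48] g 7.68
```

It is at its stop: the force rose sharply at TCP x ≈ 0.539, after dragging at about 2 N. I'll back off, lift and go behind the middle sled.

```bash
python3 -m creep '[[[-6,0,0],[0,0,0]],[[-14,0,0],[0,0,0]],[[-20,0,0],[0,0,0]],[[0,0,-40],[0,0,0]],[[-15,0,-50],[0,0,0]],[[-15,-45,0],[0,0,0]],[[-15,-45,0],[0,0,0]],[[-15,-40,0],[0,0,0]],[[0,0,0],[0,0,0]]]' | grep ft_; python3 fm.py; python3 st.py .4413 .082 .056
```

```text
ft_force: [-0.6, 0.5, -0.4]
still: f_tool [ 0.08 -0.12 -0.06] std [0.52 0.74 0.5 ] g 0.0
9.85 p [0.4539 0.0151 0.1484] yaw -0.10761189962871516 zax [-0.0008  0.054  -0.9985] f_tool [ 0.4487 -0.2774  0.6263] w 0.02522977781216454 g 0.0
to go, tool mm [-12.673  -61.7663  95.85  ]
```

```bash
python3 -m creep '[[[0,0,0],[0,0,0]]]' | head -3; python3 st.py .4413 .082 .14; python3 -c "
from h import *
o=bot.get_obs();print(np.round(o['joint_pos'],3),np.round(o['joint_vel'],3))
p=vision.camera('side');cv2.imwrite('pics/s3.png',p['image'][60:360,60:460])"
```

```text
clock: 9.98
eef_pos: [0.4538, 0.0151, 0.1484]
tool_rot: [1.0, -0.001, -0.0, -0.027]
9.97 p [0.4538 0.0151 0.1484] yaw -0.1034930807356468 zax [-0.0008  0.0541 -0.9985] f_tool [ 0.6439 -0.4095  0.7704] w 0.025210400686497214 g 0.0
to go, tool mm [-12.6233 -66.2822  12.0358]
[-3.000e-03  2.080e-01 -2.630e-01  1.101e+00  5.400e-02  3.141e+00] [ 0.001 -0.003 -0.001 -0.001  0.001  0.   ]
```

View pics/s3.png

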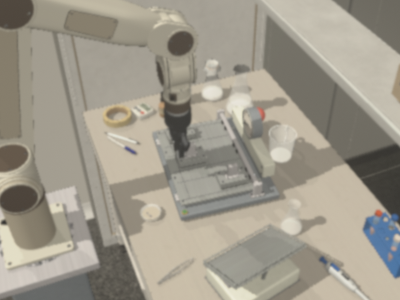

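Joint 6 ran into its range limit: the side view shows the gripper above the middle lane, slightly twisted. A half turn about z gives the same tool at a comfortable joint 6, so I'll level the tool and turn it the other way.

```bash
python3 -m creep '[[[0,0,-10],[-0.054,0,0]],[[0,0,0],[0,0,-0.18]],[[0,0,0],[0,0,-0.18]],[[0,0,0],[0,0,-0.18]],[[0,0,0],[0,0,-0.18]],[[0,0,0],[0,0,-0.18]],[[0,0,0],[0,0,-0.18]],[[0,0,0],[0,0,-0.18]],[[0,0,0],[0,0,-0.18]],[[0,0,0],[0,0,-0.18]],[[0,0,0],[0,0,-0.18]],[[0,0,0],[0,0,-0.18]]]' | grep clock; python3 -m creep '[[[0,0,0],[0,0,-0.179]],[[0,0,0],[0,0,-0.179]],[[0,0,0],[0,0,-0.179]],[[0,0,0],[0,0,-0.179]],[[0,0,0],[0,0,-0.179]],[[0,0,0],[0,0,-0.179]]]' | grep clock;  python3 st.py .4413 .082 .056
```

```text
clock: 11.52
clock: 12.28
12.28 p [0.4538 0.0061 0.1585] yaw 175.86853464747534 zax [-0.0008  0.0072 -1.    ] f_tool [ 0.3638 -0.6937 -0.7793] w 0.02514973901682328 g 0.0
to go, tool mm [ 17.7902  74.0898 103.0844]
```

```bash
python3 -m creep '[[[0,0,0],[0.007,0,0.019]],[[9,37,5],[0,0,0]],[[9,37,5],[0,0,0]],[[0,0,31],[0,0,0]],[[0,0,31],[0,0,0]],[[0,0,31],[0,0,0]],[[0,0,0],[0,0,0]]]' | grep clock;  python3 st.py .4413 .082 .056; python3 fm.py
```

```text
clock: 13.15
13.15 p [0.4405 0.0813 0.0537] yaw 174.30207403496922 zax [-0.007  -0.0009 -1.    ] f_tool [-0.4996 -0.2728  0.3287] w 0.024927509931615105 g 0.0
to go, tool mm [-0.7479  0.8101 -2.2957]
still: f_tool [ 0.03  0.08 -0.35] std [0.45 0.41 0.31] g 0.0
```

```bash
python3 -m creep '[[[-3,0,-2],[0,0,-0.009]],[[-4,0,0],[0,0,0]],[[-4,0,0],[0,0,0]],[[-4,0,0],[0,0,0]],[[-4,0,0],[0,0,0]],[[-4,0,0],[0,0,0]],[[-4,0,0],[0,0,0]],[[-4,0,0],[0,0,0]],[[-4,0,0],[0,0,0]],[[-4,0,0],[0,0,0]],[[-4,0,0],[0,0,0]],[[-4,0,0],[0,0,0]]]' | grep force; python3 st.py
python3 -m creep '[[[-4,0,0],[0,0,0]],[[-4,0,0],[0,0,0]],[[-4,0,0],[0,0,0]],[[-4,0,0],[0,0,0]],[[-4,0,0],[0,0,0]],[[-4,0,0],[0,0,0]],[[-4,0,0],[0,0,0]],[[-4,0,0],[0,0,0]],[[-4,0,0],[0,0,0]],[[-4,0,0],[0,0,0]],[[-4,0,0],[0,0,0]],[[-4,0,0],[0,0,0]]]' | grep force; python3 st.py; python3 fm.py
```

```text
ft_force: [-1.9, 0.3, -0.5]
grasp_force: 0.8
14.95 p [0.4898 0.0774 0.0575] yaw 174.97290341342375 zax [-0.0016  0.0002 -1.    ] f_tool [1.9401 0.1257 0.5503] w 0.024986274262960732 g 0.8482676837593317
ft_force: [-2.2, -0.5, 0.5]
grasp_force: 1.1
16.45 p [0.5377 0.0733 0.0575] yaw 174.97554390239839 zax [-0.0014  0.0003 -1.    ] f_tool [ 2.1894 -0.6976 -0.5417] w 0.0247888556421762 g 1.0626674070954323
still: f_tool [1.55 0.16 0.04] std [0.64 0.45 0.43] g 0.81
```

```bash
python3 -m creep '[[[-3,0,0],[0,0,0]],[[-3,0,0],[0,0,0]],[[-3,0,0],[0,0,0]]]' | grep ft_; python3 -m creep '[[[-2,0,0],[0,0,0]],[[-2,0,0],[0,0,0]]]' | grep ft_; python3 st.py
```

```text
ft_force: [-2.0, -0.7, 2.0]
ft_force: [-3.5, -0.2, 2.8]
17.38 p [0.5505 0.0721 0.0576] yaw 174.9719145184578 zax [-0.0014  0.0003 -1.    ] f_tool [ 3.4984 -0.5434 -2.7566] w 0.024810982317582737 g 1.500608492642641
```

```bash
python3 -m creep '[[[-2,0,0],[0,0,0]],[[-1,0,0],[0,0,0]]]' | grep ft_; python3 st.py
```

```text
ft_force: [-3.4, -0.0, 1.7]
17.62 p [0.5535 0.0719 0.0575] yaw 174.97396211057347 zax [-0.0014  0.0003 -1.    ] f_tool [ 3.3851 -0.3027 -1.6528] w 0.025001892798365368 g 1.4974118582904339
```

```bash
python3 -m creep '[[[-2,0,0],[0,0,0]],[[-1,0,0],[0,0,0]]]' | grep ft_; python3 st.py; python3 -m creep '[[[-2,0,0],[0,0,0]],[[-1,0,0],[0,0,0]]]' | grep ft_; python3 st.py
```

```text
ft_force: [-9.5, 0.7, 5.7]
17.88 p [0.5541 0.0718 0.0572] yaw 174.99198126372747 zax [-0.0061  0.0007 -1.    ] f_tool [ 9.5219 -0.1168 -5.6756] w 0.025062793816681254 g 4.718283042311668
ft_force: [-15.8, 2.1, 12.3]
18.12 p [0.5541 0.0717 0.057 ] yaw 175.01136177332447 zax [-0.0117  0.0011 -0.9999] f_tool [ 16.0706   0.6949 -12.0679] w 0.02501576014312675 g 8.143031671643257
```

The middle sled is at its stop after dragging at about 2–3 N. Next is the left one.

```bash
python3 -m creep '[[[6,0,0],[0,0,0]],[[14,0,0],[0,0,0]],[[20,0,0],[0,0,0]],[[0,0,-42],[0,0,0]],[[15,0,-48],[0,0,0]],[[15,45,0],[0,0,0]],[[20,45,0],[0,0,0]],[[20,30,0],[0,0,0]],[[0,0,28],[0,0,0]],[[0,0,28],[0,0,0]],[[0,0,28],[0,0,0]],[[0,0,0],[0,0,0]]]' | grep ft_; python3 fm.py; python3 st.py .4483 .2018 .0565
```

```text
ft_force: [-0.1, -1.1, 1.1]
still: f_tool [ 0.02 -0.21 -0.38] std [0.46 0.5  0.27] g 0.0
19.93 p [0.4615 0.201  0.0649] yaw 174.96620597517168 zax [ 0.0013  0.0014 -1.    ] f_tool [ 0.2369 -0.377  -0.3766] w 0.02493508880121261 g 0.0
to go, tool mm [13.2031 -0.3407  8.4317]
```

```bash
python3 -m creep '[[[8,0,0],[0,0,0]],[[0,0,8],[0,0,0]],[[-4,0,0],[0,0,0]],[[-4,0,0],[0,0,0]],[[-4,0,0],[0,0,0]],[[-4,0,0],[0,0,0]],[[-4,0,0],[0,0,0]],[[-4,0,0],[0,0,0]],[[-4,0,0],[0,0,0]],[[-4,0,0],[0,0,0]],[[-4,0,0],[0,0,0]],[[-4,0,0],[0,0,0]]]' | grep force; python3 st.py
python3 -m creep '[[[-4,0,0],[0,0,0]],[[-4,0,0],[0,0,0]],[[-4,0,0],[0,0,0]],[[-4,0,0],[0,0,0]],[[-4,0,0],[0,0,0]],[[-4,0,0],[0,0,0]],[[-4,0,0],[0,0,0]],[[-4,0,0],[0,0,0]],[[-4,0,0],[0,0,0]],[[-4,0,0],[0,0,0]],[[-4,0,0],[0,0,0]],[[-4,0,0],[0,0,0]]]' | grep force; python3 st.py; python3 fm.py
```

```text
ft_force: [-6.8, -0.1, 4.9]
grasp_force: 3.4
21.43 p [0.4902 0.1978 0.0555] yaw 175.0091539137879 zax [-0.0056  0.0005 -1.    ] f_tool [ 6.7766 -0.6578 -4.8515] w 0.024775686092722807 g 3.3779769390821457
ft_force: [-7.9, 1.2, 5.8]
grasp_force: 3.5
22.93 p [0.5379 0.1935 0.0555] yaw 174.99903989752994 zax [-0.0058  0.0002 -1.    ] f_tool [ 8.035   0.5174 -5.7658] w 0.02515698098935176 g 3.5096732899546623
still: f_tool [ 5.17 -0.51 -3.64] std [0.68 0.26 0.54] g 2.55
```

The left sled drags at 7–8 N, so it carries the good pad. I'll finish its push.

```bash
python3 -m creep '[[[-4,0,0],[0,0,0]],[[-4,0,0],[0,0,0]],[[-4,0,0],[0,0,0]],[[-4,0,0],[0,0,0]],[[-3,0,0],[0,0,0]],[[-3,0,0],[0,0,0]]]' | grep ft_; python3 -m creep '[[[-2,0,0],[0,0,0]],[[-2,0,0],[0,0,0]]]' | grep ft_; python3 st.py; python3 -m creep '[[[-2,0,0],[0,0,0]],[[-1,0,0],[0,0,0]]]' | grep ft_; python3 st.py
```

```text
ft_force: [-6.7, 0.2, 4.0]
ft_force: [-6.5, -0.1, 4.6]
24.23 p [0.5641 0.1912 0.0553] yaw 174.99229967751933 zax [-0.005  0.    -1.   ] f_tool [ 6.5134 -0.6576 -4.5344] w 0.02500467363540905 g 3.2915301248431206
ft_force: [-11.2, 1.6, 7.9]
24.48 p [0.566  0.191  0.0553] yaw 175.00169438306816 zax [-0.0073  0.0003 -1.    ] f_tool [11.3059  0.6034 -7.8298] w 0.024584047207988673 g 5.382953882217407
```

```bash
python3 -m creep '[[[-2,0,0],[0,0,0]],[[-1,0,0],[0,0,0]]]' | grep ft_; python3 st.py; python3 -m creep '[[[6,0,0],[0,0,0]],[[14,0,0],[0,0,0]],[[20,0,0],[0,0,0]],[[20,0,0],[0,0,0]],[[20,0,-42],[0,0,0]],[[20,0,-50],[0,0,0]],[[0,0,-30],[0,0,0]]]' 60 | grep clock
python3 - <<'E'
from h import *
from scipy import ndimage as nd
np.set_printoptions(precision=4,suppress=True)
for n in ["top","side"]:
    p=vision.camera(n);W=cloud(p);X,Y,Z=[W[...,i] for i in range(3)]
    if n=="top": cv2.imwrite("pics/t5.png",cv2.resize(p["image"][140:290,170:340],None,fx=4,fy=4,interpolation=cv2.INTER_CUBIC))
    A=(X>.48)&(X<.66)&(Y>-.16)&(Y<.26)
    for lo,hi in[(.066,.085),(.1,.125)]:
        l,k=nd.label(A&(Z>lo)&(Z<hi))
        for i in range(1,k+1):
            m=l==i
            if m.sum()>15:
                q=W[m];(c,s,a)=cv2.minAreaRect(q[:,:2].astype(np.float32)*1000);print(n,lo,m.sum(),q.mean(0),"rect",np.round(c),np.round(s),round(a,1))
E
```

```text
ft_force: [-18.7, 1.7, 13.1]
24.73 p [0.566  0.191  0.0553] yaw 175.04573780500485 zax [-0.0129  0.0007 -0.9999] f_tool [ 18.9146   0.0839 -12.8798] w 0.024991976767130882 g 9.062005877494812
clock: 25.6
top 0.066 269 [ 0.652  -0.0642  0.0732] rect [649. -41.] [176.  23.] 89.0
top 0.066 574 [0.6152 0.1847 0.075 ] rect [616. 186.] [56. 88.] 85.2
top 0.066 594 [0.6053 0.0678 0.0749] rect [606.  68.] [56. 90.] 84.3
top 0.066 590 [ 0.5927 -0.0563  0.0748] rect [593. -57.] [56. 90.] 84.3
top 0.1 58 [0.6176 0.1853 0.1128] rect [618. 186.] [12. 30.] 85.7
top 0.1 52 [0.6052 0.0678 0.1137] rect [606.  68.] [11. 30.] 89.1
top 0.1 51 [ 0.5923 -0.0561  0.1134] rect [593. -56.] [27. 11.] 0.0
side 0.066 308 [0.6117 0.178  0.0753] rect [614. 184.] [69. 89.] 84.9
side 0.066 356 [0.6013 0.0608 0.0756] rect [608.  64.] [ 68. 102.] 82.0
side 0.066 631 [ 0.6096 -0.0636  0.0748] rect [602. -43.] [179. 116.] 88.1
side 0.1 55 [0.6132 0.1838 0.1103] rect [615. 187.] [25. 26.] 67.7
side 0.1 59 [0.6007 0.0642 0.1118] rect [602.  67.] [19. 31.] 88.1
side 0.1 61 [ 0.5892 -0.0604  0.1118] rect [589. -60.] [17. 28.] 73.6
```

View pics/t5.png

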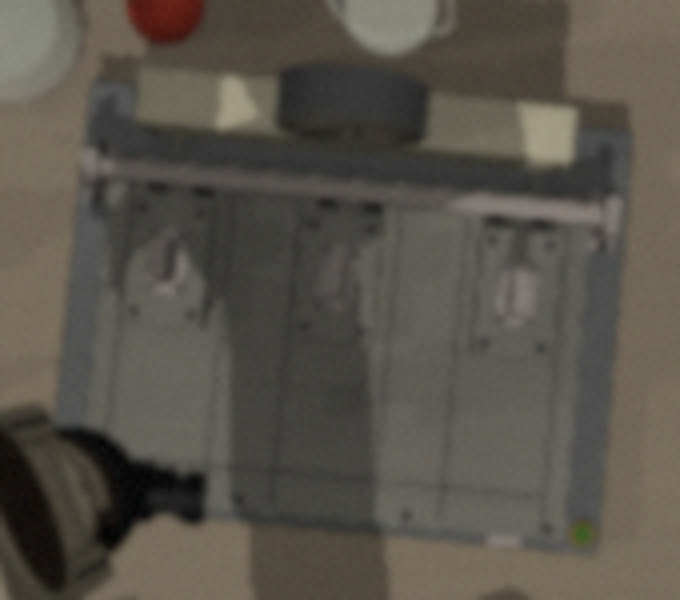

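All three sleds are against their stops, the tab tops being at about (170,262), (340,275) and (517,295). I'll grasp the left one by its tab, at about (0.616, 0.186).

```bash
python3 st.py .616 .186 .150; python3 st.py .616 .186 .081
```

```text
25.7 p [0.4757 0.2006 0.1822] yaw 174.97215491631522 zax [ 0.0087  0.0036 -1.    ] f_tool [-0.6849  0.6821  0.0349] w 0.060134740900000594 g 0.0
to go, tool mm [-140.7438   -2.3769   33.3291]
25.7 p [0.4757 0.2006 0.1822] yaw 174.97215491631522 zax [ 0.0087  0.0036 -1.    ] f_tool [-0.6849  0.6821  0.0349] w 0.060134740900000594 g 0.0
to go, tool mm [-140.1706   -2.6782  102.3261]
```

```bash
python3 -m creep '[[[-35,-1,8],[0,0,0]],[[-35,0,8],[0,0,0]],[[-35,-1,8],[0,0,0]],[[-35,0,8],[0,0,0]],[[0,0,0],[0,0,0]]]' | grep clock; python3 st.py .616 .186 .081
```

```text
clock: 26.32
26.32 p [0.6132 0.1841 0.1421] yaw 174.85535324715786 zax [-0.0033 -0.0011 -1.    ] f_tool [ 0.7937 -0.1911 -0.649 ] w 0.0596757184895857 g 0.0
to go, tool mm [-2.8203  2.2522 61.0791]
```

```bash
python3 -m creep '[[[-2,2,0],[0,0,0]],[[0,0,20],[0,0,0]],[[0,0,20],[0,0,0]],[[0,0,20],[0,0,0]],[[0,0,0],[0,0,0]]]' | grep -E "clock|ft_"; python3 st.py .616 .186 .081; python3 -m creep '[[[0,0,0],[0,0,0]],[[0,0,0],[0,0,0]],[[0,0,0],[0,0,0]],[[0,0,0],[0,0,0]],[[0,0,0],[0,0,0]]]' 0; python3 st.py
```

```text
clock: 26.95
ft_force: [-0.5, 0.5, -0.1]
26.95 p [0.6116 0.187  0.0841] yaw 175.01658268801668 zax [-0.0049 -0.0009 -1.    ] f_tool [0.509  0.4821 0.0751] w 0.05997242364626946 g 0.0
to go, tool mm [-4.4628 -0.605   3.0484]
clock: 27.58
eef_pos: [0.6145, 0.1868, 0.0866]
tool_rot: [0.044, 0.999, 0.0, 0.0]
ft_force: [0.1, -1.4, 5.8]
grip_width: 0.0111
grasp_force: 62.0
27.57 p [0.6145 0.1868 0.0866] yaw 174.95534659474424 zax [ 0.0006  0.0003 -1.    ] f_tool [-0.2593 -1.3651 -5.8157] w 0.011070642534696432 g 62.024391889572144
```

The grasp holds: 11 mm opening at 62 N. I'll lift the sled and carry it over.

```bash
python3 -m creep '[[[0,0,-8],[0,0,0]],[[0,0,-25],[0,0,0]],[[10,0,-36],[0,0,0]],[[10,0,-36],[0,0,0]]]' | grep -E "clock|force|width"; python3 st.py; python3 -m creep '[[[4,-30,-3],[0,0,0]],[[4,-42,-3],[0,0,0]],[[4,-42,-3],[0,0,0]],[[4,-42,-3],[0,0,0]],[[4,-42,-3],[0,0,0]],[[4,-42,-3],[0,0,0]],[[4,-42,-3],[0,0,0]],[[4,-42,-3],[0,0,0]],[[4,-42,-2],[0,0,0]],[[4,-42,-2],[0,0,0]],[[4,-42,-2],[0,0,0]],[[4,-30,0],[0,0,0]]]' | grep -E "clock|force|width"; python3 st.py .500 -.31 .22
```

```text
clock: 28.08
ft_force: [0.4, 0.7, -6.0]
grip_width: 0.0109
grasp_force: 60.3
28.07 p [0.5923 0.1887 0.1892] yaw 174.9843307522281 zax [-0.0064 -0.0007 -1.    ] f_tool [-0.3459  0.7624  5.9746] w 0.010917765193139028 g 60.32098889350891
clock: 29.58
ft_force: [-0.3, 0.8, -6.2]
grip_width: 0.0107
grasp_force: 60.5
29.57 p [ 0.5029 -0.2863  0.2189] yaw 174.91124167542137 zax [-0.0042  0.0022 -1.    ] f_tool [0.3752 0.7462 6.1862] w 0.010714475849185305 g 60.47958254814148
to go, tool mm [  0.7609 -23.9034  -1.1184]
```

Now I'll orient the sled to the slope: +16.5° of yaw, then a 24° tilt.

```bash
python3 -m creep '[[[0,-24,0],[0,0,0]],[[0,0,0],[0,0,-0.144]],[[0,0,0],[0,0,-0.144]],[[0,0,0],[0.14,0,0]],[[0,0,0],[0.14,0,0]],[[0,0,0],[0.14,0,0]],[[0,0,0],[0,0,0]]]' | grep -E "clock|force|width"
cat > tgt.py <<'E'
from h import *
import sys
np.set_printoptions(precision=4,suppress=True)
az,t=np.radians(101.5),np.radians(24)
n=np.array([np.sin(t)*np.cos(az),np.sin(t)*np.sin(az),np.cos(t)]);ey=np.array([np.sin(az),-np.cos(az),0])
x=-ey;z=-n;y=np.cross(z,x);T=np.c_[x,y,z]
C=np.array([.512,-.3745,.1145]);P=C+n*(.0366+float(sys.argv[1])/1000)
o=bot.get_obs();Q=R.from_quat(o["tool_rot"])
print(round(o["clock"],2),"pos",np.array(o["eef_pos"]),"go mm",Q.inv().apply(P-np.array(o["eef_pos"]))*1000,"turn",(Q.inv()*R.from_matrix(T)).as_rotvec(),"j",np.array(o["joint_pos"]),"f_tool",Q.inv().apply(o["ft_force"]))
E
python3 tgt.py 50
python3 - <<'E'
from h import *
p=vision.camera("side");cv2.imwrite("pics/s6.png",cv2.resize(p["image"][200:400,180:440],None,fx=3,fy=3,interpolation=cv2.INTER_CUBIC))
E
```

```text
clock: 30.45
ft_force: [-0.1, 0.1, -6.4]
grip_width: 0.011
grasp_force: 61.4
30.45 pos [ 0.5    -0.3053  0.2175] go mm [  2.0026 -22.4464  35.9495] turn [ 0.006  -0.0041  0.0063] j [-0.3713  0.2413 -0.1054  0.9948 -0.3465 -0.6178] f_tool [-0.0129  2.6697  5.7834]
```

View pics/s6.png

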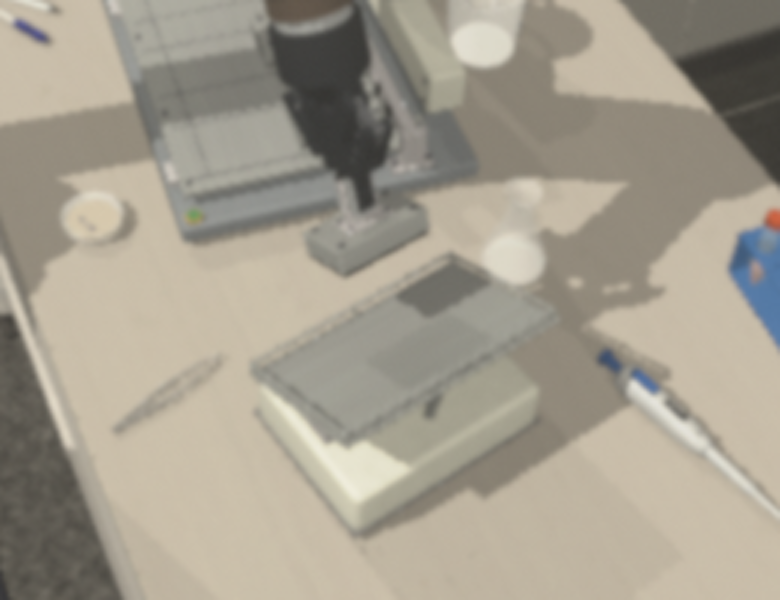

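The side view shows the held sled at (367,235), parallel to the platform at (405,345). I'll move over the middle and down along the normal.

```bash
python3 -m creep '[[[2,-22,36],[0.006,-0.004,0.006]],[[0,0,20],[0,0,0]],[[0,0,15],[0,0,0]],[[0,0,0],[0,0,0]]]' | grep -E "clock"; python3 tgt.py 8
python3 - <<'E'
from h import *
np.set_printoptions(precision=4,suppress=True)
az,t=np.radians(101.5),np.radians(24)
n=np.array([np.sin(t)*np.cos(az),np.sin(t)*np.sin(az),np.cos(t)]);ey=np.array([np.sin(az),-np.cos(az),0]);ex=np.cross(ey,n);C=np.array([.512,-.3745,.1145])
for nm in["side","top"]:
    p=vision.camera(nm);W=cloud(p);L=np.stack([(W-C)@a for a in(ex,ey,n)],-1)*1000
    m=(abs(L[...,0])<110)&(abs(L[...,1])<140)
    s=m&(abs(L[...,2])<5);q=L[s];print(nm,"plate x",np.percentile(q[:,0],[1,99]),"y",np.percentile(q[:,1],[1,99]),"z",np.median(q[:,2]))
    b=m&(L[...,2]>29)&(L[...,2]<39)&(abs(L[...,0])<50)&(abs(L[...,1])<70);q=L[b];print("block top",b.sum(),np.percentile(q,[2,98],axis=0),np.median(q[:,2]))
    print([ (round(d["score"],2),np.round(((world(p,d["position"])-C)@np.c_[ex,ey,n])*1000,1)) for d in vision.place_of(p,"sled_a_mid")[:4]])
E
```

```text
clock: 31.0
31.0 pos [ 0.5092 -0.3581  0.1629] go mm [0.536  4.5242 6.3944] turn [-0.0036 -0.     -0.0059] j [-0.4536  0.3291 -0.1405  0.8341 -0.3314 -0.6934] f_tool [0.0005 2.2551 4.8411]
side plate x [-69.744   78.8644] y [-111.8278  106.6359] z -1.4947812776958411
block top 223 [[-21.0434 -44.1422  29.1786]
 [ 35.0293  45.5343  38.9152]] 36.43842328125495
[(0.43, array([ 31.2, -17.7, 241. ])), (0.27, array([ 8.8,  2.9, -3.9]))]
top plate x [-66.7349  76.415 ] y [-59.0136 107.9365] z -2.363208691672767
block top 55 [[-20.6272  16.0319  30.6194]
 [ 33.4704  49.6995  38.9371]] 38.07766626566368
[(0.71, array([-276.6,  148.5,   79.8]))]
```

The sled is within about 3 mm of the platform's middle, with 12–14 mm left underneath. I'll lower it gently until it touches.

```bash
python3 -m creep '[[[2,2,5],[-0.003,0,-0.005]],[[0,0,3],[0,0,0]],[[0,0,0],[0,0,0]]]' | grep -E "clock"; python3 tgt.py 0;  python3 -m creep '[[[0,0,1],[0,0,0]],[[0,0,1],[0,0,0]],[[0,0,0],[0,0,0]]]' | grep -E "clock"; python3 tgt.py 0;python3 fm.py
```

```text
clock: 31.58
31.57 pos [ 0.508  -0.3593  0.1561] go mm [-0.9174  2.6394  7.7996] turn [-0.0031  0.0021 -0.0005] j [-0.4576  0.333  -0.1542  0.8139 -0.3286 -0.7033] f_tool [-0.1282  2.048   4.8224]
clock: 31.95
31.95 pos [ 0.5084 -0.3603  0.1546] go mm [-0.6862  2.9608  5.9654] turn [-0.0035  0.0024 -0.0007] j [-0.4588  0.3355 -0.1551  0.8095 -0.3283 -0.7045] f_tool [-0.5475  2.2431  5.6066]
still: f_tool [-0.04  2.52  5.37] std [0.5  0.24 0.37] g 61.42
```

```bash
python3 -m creep '[[[0,0,1],[0,0,0]],[[0,0,1],[0,0,0]],[[0,0,1],[0,0,0]],[[0,0,0],[0,0,0]]]' | grep -E "clock"; python3 tgt.py 0;python3 -m creep '[[[0,0,1],[0,0,0]],[[0,0,1],[0,0,0]],[[0,0,0],[0,0,0]]]' | grep -E "clock"; python3 tgt.py 0
```

```text
clock: 32.75
32.75 pos [ 0.5086 -0.3615  0.1518] go mm [-0.7591  2.9151  2.8837] turn [-0.0034  0.0023 -0.0007] j [-0.4607  0.3395 -0.1575  0.8027 -0.3279 -0.7063] f_tool [0.1909 3.4071 6.2533]
clock: 33.12
33.12 pos [ 0.5088 -0.3623  0.15  ] go mm [-0.7342  2.9721  0.9311] turn [-0.0035  0.0024 -0.0008] j [-0.4619  0.342  -0.1589  0.7983 -0.3275 -0.7075] f_tool [0.4619 2.6772 6.3521]
```

```bash
for i in 1 2; do python3 -m creep '[[[0,0,1],[0,0,0]],[[0,0,0],[0,0,0]]]' | grep -E "ft_"; python3 tgt.py 0 | sed 's/turn.*f_tool/f/'; done
```

```text
ft_force: [0.8, -0.3, -6.2]
33.38 pos [ 0.5089 -0.3627  0.1491] go mm [-0.7063  2.9591 -0.0376] f [-0.7291  2.0874  5.8494]
ft_force: [-0.8, 1.5, -2.6]
33.62 pos [ 0.5091 -0.3631  0.1486] go mm [-0.5441  3.156  -0.6686] f [0.4401 2.5766 1.6771]
```

```bash
python3 -m creep '[[[0,0,1],[0,0,0]],[[0,0,0],[0,0,0]]]' | grep -E "ft_"; python3 tgt.py 0 | sed 's/j \[.*f_tool/f/'; python3 -m creep '[[[0,0,1],[0,0,0]],[[0,0,0],[0,0,0]]]' | grep -E "ft_"; python3 tgt.py 0 | sed 's/j \[.*f_tool/f/'; python3 -c "
from h import *;print(bot.get_obs()['ft_torque'])"
```

```text
ft_force: [-1.8, 4.2, 1.9]
33.88 pos [ 0.5092 -0.3633  0.1486] go mm [-0.4747  3.3397 -0.7334] turn [-0.0042  0.0034 -0.0007] f [ 0.8781  3.2753 -3.5473]
ft_force: [-4.9, 7.4, 7.6]
34.12 pos [ 0.5092 -0.3634  0.1486] go mm [-0.4876  3.4116 -0.7939] turn [-0.0043  0.0038 -0.0004] f [  3.2622   4.3779 -10.335 ]
[ 1.66000123  1.23741157 -0.41766884]
```

The sled is seated with about 10–15 N of pressing. I'll ease that off and open the fingers.

```bash
python3 -m creep '[[[0,0,-1.5],[0,0,0]],[[0,0,0],[0,0,0]]]' | grep -E "ft_"; python3 -m creep '[[[0,0,0],[0,0,0]],[[0,0,0],[0,0,0]],[[0,0,0],[0,0,0]]]' 40; python3 tgt.py 0 | sed 's/j \[.*f_tool/f/'
python3 -m creep '[[[0,0,-10],[0,0,0]],[[0,0,-20],[0,0,0]],[[0,0,-40],[0,0,0]],[[0,0,-40],[0,0,0]],[[0,30,-40],[0,0,0]],[[0,50,0],[0,0,0]],[[0,50,0],[0,0,0]]]' | grep -E "clock|ft_"
python3 - <<'E'
from h import *
np.set_printoptions(precision=4,suppress=True)
az,t=np.radians(101.5),np.radians(24)
n=np.array([np.sin(t)*np.cos(az),np.sin(t)*np.sin(az),np.cos(t)]);ey=np.array([np.sin(az),-np.cos(az),0]);ex=np.cross(ey,n);C=np.array([.512,-.3745,.1145])
for nm in["side","top"]:
    p=vision.camera(nm);W=cloud(p);L=np.stack([(W-C)@a for a in(ex,ey,n)],-1)*1000
    if nm=="top": cv2.imwrite("pics/t7.png",cv2.resize(p["image"][140:300,180:480],None,fx=2.6,fy=2.6,interpolation=cv2.INTER_CUBIC))
    m=(abs(L[...,0])<110)&(abs(L[...,1])<140)
    q=L[m&(abs(L[...,2]+1)<5)];print(nm,"plate",np.percentile(q,[1,99],axis=0)[:,:2])
    q=L[m&(L[...,2]>17)&(L[...,2]<30)];print("block",np.percentile(q,[2,98],axis=0),np.median(q[:,2]),cv2.minAreaRect(q[:,:2].astype(np.float32)))
E
```

```text
ft_force: [-2.8, 4.0, 2.9]
clock: 34.75
eef_pos: [0.5095, -0.3639, 0.1483]
tool_rot: [-0.098, 0.973, -0.209, 0.023]
ft_force: [0.3, -0.0, 0.2]
grip_width: 0.0399
grasp_force: 0.0
34.75 pos [ 0.5095 -0.3639  0.1483] go mm [-0.2925  3.7975 -1.297 ] turn [-0.0048  0.0032 -0.0015] f [-0.2822 -0.14   -0.161 ]
clock: 35.62
ft_force: [0.7, 0.4, -0.0]
side plate [[ -71.3495 -111.8109]
 [  79.2399  105.7787]]
block [[-22.4307 -44.888   17.9236]
 [ 33.5924  43.2708  29.1849]] 24.42408768473322 ((4.2619781494140625, -0.10139083862304688), (92.06881713867188, 61.66429138183594), 88.83940124511719)
top plate [[ -66.6748 -107.2595]
 [  72.4541  103.6395]]
block [[-23.2545 -42.7698  19.6776]
 [ 29.978   46.0178  28.2255]] 23.706956057896363 ((2.9978485107421875, 1.4074287414550781), (92.86180877685547, 55.82243347167969), 89.2340087890625)
```

View pics/t7.png

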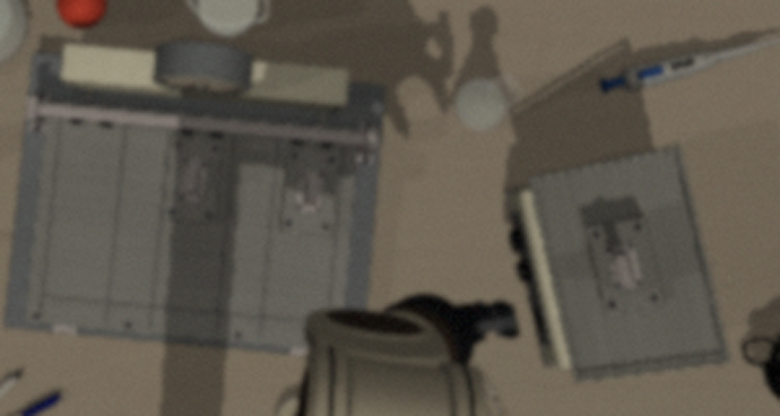

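The top view shows the sled centred on the platform at (625,260), long side across the slope, and the other two at their stops at (195,180) and (310,185). The gripper is clear, so I'll check for creep and then hand in.

```bash
python3 -m creep '[[[0,0,-20],[0,0,0]],[[0,0,0],[0,0,0]],[[0,0,0],[0,0,0]],[[0,0,0],[0,0,0]],[[0,0,0],[0,0,0]],[[0,0,0],[0,0,0]]]' | grep clock
python3 - <<'E'
from h import *
az,t=np.radians(101.5),np.radians(24)
n=np.array([np.sin(t)*np.cos(az),np.sin(t)*np.sin(az),np.cos(t)]);ey=np.array([np.sin(az),-np.cos(az),0]);ex=np.cross(ey,n);C=np.array([.512,-.3745,.1145])
p=vision.camera("top");W=cloud(p);L=np.stack([(W-C)@a for a in(ex,ey,n)],-1)*1000
m=(abs(L[...,0])<110)&(abs(L[...,1])<140)
q=L[m&(L[...,2]>17)&(L[...,2]<30)];r=cv2.minAreaRect(q[:,:2].astype(np.float32));print(r)
if abs(r[0][0]-3)<3: print(workorder.job_done())
E
```

```text
clock: 36.48
((3.032054901123047, 1.2416763305664062), (93.15545654296875, 55.95030975341797), 89.02713775634766)
the job is handed in; nothing more can be done
None
```

I tried all three sleds. The left one dragged hardest, about 7 N against about 2 to 3 N for the others, so I set it flat in the middle of the mixer platform, where it stayed put. The other two are at their stops, and I handed the job in at about 36.5 s.

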